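# Refit the burners of the gas hob after washing

## Task

The burner parts of the two-burner gas hob have been washed and are drying on the green mat. Put the hob together again: seat the large burner crown in the large burner base and the small crown in the small base, and close each with the black cap of its own size, so that every part lies level and fully home. Leave the espresso cup, ramekin, red jar lid and spice jar where they are on the mat, upright.

Things in the scene. Friction and masses are not known exactly. Their poses are not given: they have to be found in the camera images.
- base_large: Base of the large burner, fixed on the hob's black glass (glass top z = 0.008); front or rear burner. A silver cup (sizes in mm): outer diameter 54, height 14, round well of diameter 42, 11 deep, brass jet in it; from above a silver ring. Origin: centre of its underside, on the glass; z up. The hob's two knobs, 36 above the worktop, lie 90 or more nearer the robot than either base.
- base_small: Base of the small burner, fixed on the same glass: the same silver cup (sizes in mm), outer diameter 38, height 14, well of diameter 28, 11 deep. Origin: centre of its underside, on the glass; z up. The centres of the two bases are 215 mm apart.
- crown_large: Large burner crown, silver, loose on the mat (top z = 0.004), right way up. In mm: a slotted ring of diameter 58, 9 to 25 above the origin (grip it there), with a recess of diameter 46, 8 deep, in its top; below it a foot of diameter 32, 9 long. 0.12 kg. Origin: centre of the foot's underside; z up. Seated, the foot is in the base's well (play 5 all round), origin 5 above the base's.
- crown_small: Small burner crown, silver, loose on the mat, right way up. In mm: a slotted ring of diameter 40, 9 to 25 above the origin, with a recess of diameter 30, 8 deep, in its top; below it a foot of diameter 19, 9 long. 0.06 kg. Origin: centre of the foot's underside; z up. Seated, the foot is in the base's well (play 4.5 all round), origin 5 above the base's.
- cap_large: Large burner cap, loose on the mat, right way up. In mm: a black disc of diameter 62, 5 to 15 above the origin (upright edge 5 to 12.8, bevelled above), on a foot of diameter 36, 5 long. 0.14 kg. Origin: centre of the foot's underside; z up. Seated, the foot is in the crown's recess (play 5 all round), the disc lies on the crown, origin 20 above the crown's.
- cap_small: Small burner cap, loose on the mat, right way up. In mm: a black disc of diameter 46, 5 to 15 above the origin (upright edge 5 to 12.8, bevelled above), on a foot of diameter 20, 5 long. 0.07 kg. Origin: centre of the foot's underside; z up. Seated, the foot is in the crown's recess (play 5 all round), origin 20 above the crown's.
- espresso_cup: White espresso cup, 62 mm in diameter, 55 mm high, standing loose on the mat. Stays where it is. Origin: centre of its underside.
- ramekin: Blue ceramic ramekin (small bowl), 72 mm in diameter, 38 mm high, loose on the mat. Stays where it is. Origin: centre of its underside.
- jar_lid: Red jar lid, 58 mm in diameter, 16 mm high, loose on the mat. Stays where it is. Origin: centre of its underside.
- spice_jar: Amber glass spice jar with a green cap, 42 mm in diameter, 70 mm high, standing loose on the mat. Stays where it is. Origin: centre of its underside. All eight loose things stand on the mat to the left of the hob, their places swapped at random, centres at least 90 mm apart.
Mind the look-alikes: they are no part of the job. What is shaped like the crown_large but purple is not meant. What is shaped like the cap_large but orange is not meant.

How it is judged:
At the end, for the whole second after the job is handed in: Each crown is seated in the base of its own size (centres within 9 mm, origin 2 to 8 mm above that of the base, within 5 degrees of level) and each cap on the crown of its own size (centres within 9 mm, origin 17 to 23 mm above that of the crown, within 5 degrees of level), all released and at rest (horizontal distance between crown_large and base_large below 0.009 m and z of crown_large in the frame of base_large between 0.002 and 0.008 m and angle between each of crown_large, cap_large, crown_small, cap_small's own z axis and vertical below 0.09 rad and horizontal distance between cap_large and crown_large below 0.009 m and z of cap_large in the frame of crown_large between 0.017 and 0.023 m and linear speed of each of crown_large, cap_large, crown_small, cap_small below 0.02 m/s and angular speed of each of crown_large, cap_large, crown_small, cap_small below 0.2 rad/s and horizontal distance between crown_small and base_small below 0.009 m and z of crown_small in the frame of base_small between 0.002 and 0.008 m and horizontal distance between cap_small and crown_small below 0.009 m and z of cap_small in the frame of crown_small between 0.017 and 0.023 m); the robot touches nothing.
It fails at once if the espresso cup is pushed more than 30 mm from its place or knocked over (distance of espresso_cup from where it was at the start of the episode above 0.03 m or angle between espresso_cup's own z axis and vertical above 0.5 rad).
It fails at once if the ramekin is pushed more than 30 mm from its place or knocked over (distance of ramekin from where it was at the start of the episode above 0.03 m or angle between ramekin's own z axis and vertical above 0.5 rad).
It fails at once if the red jar lid is pushed more than 30 mm from its place or knocked over (distance of jar_lid from where it was at the start of the episode above 0.03 m or angle between jar_lid's own z axis and vertical above 0.5 rad).
It fails at once if the spice jar is pushed more than 30 mm from its place or knocked over (distance of spice_jar from where it was at the start of the episode above 0.03 m or angle between spice_jar's own z axis and vertical above 0.5 rad).
It also fails if it takes over 109 s, if anything falls off the work surface, if the arm or the gripper's body presses on something with over 40 N, if the wrist force passes 120 N, or if a joint passes its speed limit or range.

## Robot

A 7-joint arm with a two-finger parallel gripper is mounted at the origin on the work surface. World frame = base frame: x ahead of the robot, y to its left, z up, the work surface at z = 0. Lengths are in m, angles in rad, forces in N, time in s.
With the tool pointing down it reaches from about 0.425 to 0.8 m from the base axis. Payload 8.3 kg.
Tool frame: the origin (TCP) lies at the very end of the fingers, on their centre line; the grasp point (between the pads) lies 19 mm behind it; z points along the fingers, y is the line along which they close (so a half turn about z gives the same grasp; the last joint's range is limited). The gripper opens to 85 mm and grips with 20 to 120 N. Pads are 22 mm wide; open, the fingers measure 114 mm over their backs; the gripper's body (76 mm by 85 mm) begins 54 mm behind the grasp point. The pads swing forward as they close: fully open they stand 13 mm farther back than shut.
Start: joints at [1.271, 0.383, 0.016, 1.37, -0.006, 1.388, -0.046], TCP at [0.147, -0.608, 0.207] pointing down, gripper open.
Joint ranges: [-2.95, 2.95], [-0.25, 2.06], [-1.52, 1.56], [0.18, 2.33], [-1.44, 4.58], [0.02, 2.06], [-3.01, 3.01]. Speed limits (rad/s): [2.39, 2.39, 3.01, 3.01, 3.14, 3.14, 3.14].

## Interface

Orientations are given as a unit quaternion [x, y, z, w].
In Python, from station import manip gives the robot as it stands.
- The arm moves only by the shell command python3 -m pendant 'ROWS' [OPENING] [FORCE]. ROWS is JSON, a list of rows, each a list of 2 entries, a list of its own where there are three numbers: the shift along the tool's x, y, z as a fraction of full scale, then the turn, a rotation vector about the tool's x, y, z as a fraction of full scale. A call has 1 to 20 rows; each row shifts and turns the commanded pose from where the row before left it, along the tool's axes as they then stand; what a row does not reach is not made up. Full scale, the value 1, is 40 mm for a shift and 0.12 rad for a turn. A row lasts 1/12 s, in which the tool goes at most 41.7 mm and 7.16 degrees, less where a joint would pass 70% of its speed; a pose out of reach is approached as far as the arm can. A call with a number of a shift or a turn outside -1 to 1 is refused whole. A call with a gripper value outside its range is refused whole. OPENING is the closure, from 0 (fully open) to 1 (shut), set as the call begins (- or left out, the last holds). The fingers move at their own pace and stop on an object; FORCE is the grip in N (left out, the last holds). Time passes only in rows, so rows that do not move let the fingers close. It gives the time, the measured TCP pose, the force, the opening and the grip force at its end, in the units of the state.
- manip.read_state(): the state, without advancing time (a new reading comes with each control period).
- manip.snapshot(name): name is "side" or "top" or "wrist"; returns a dict with "img" (400x640x3 uint8, red, green, blue), "depth" (400x640 float32, m along the optical axis (not along the pixel's ray), 0 where there is no reading), "fx", "fy", "cx", "cy" (pixels), "D" ([k1, k2, p1, p2, k3] as OpenCV has them; the pictures are not rectified), "R" (3x3) and "t" (3): a world point X has camera coordinates R X + t. Camera axes: x right, y down, z forward; pixel columns grow to the right and rows downward; lengths in m; the calibration is good to about 2 mm. A picture is of the moment at which its call begins.
- manip.hand_in(): hands the job in; it is judged then, once.
The state is a dict: "time": time; "joints": joint angles; "joint_vel": joint speeds; "effort": joint torques, N m; "tcp_pos": TCP position; "ee_rot": TCP orientation; "force": force on the tool from outside, world axes, zero at the start; "torque": the same for the moment, N m; "gripper_width": finger opening in m; "finger_force": force on a finger pad.
Only numpy, scipy, OpenCV 4.12 (cv2) and the standard library are available. Lean on these libraries where they do the work, as an engineer would, in place of code of your own. Each camera call takes 0.05 s, during which the arm holds its last target. There are 200 camera calls.

## Working session

There is one attempt and no reset: what is moved stays moved. The work goes in short steps, Python scripts to look and compute and a shell command to move; the robot and the scene stay as the last step left them, time stands still between calls to the robot, and variables do not carry over. Pictures are saved under pics/ and viewed, at most 14 in all, crops included, and the job is handed in when it is done.

```bash
mkdir -p pics; ls; cat > h.py <<'E'
import numpy as np, cv2
from station import manip
def snap(n): return manip.snapshot(n)
def save(s,f,crop=None):
    im=s["img"][:,:,::-1]
    if crop: a,b,c,d=crop; im=cv2.resize(im[b:d,a:c],None,fx=2,fy=2)
    cv2.imwrite("pics/"+f,im)
def K(s): return np.array([[s["fx"],0,s["cx"]],[0,s["fy"],s["cy"]],[0,0,1.]])
def at_z(s,uv,z):
    p=cv2.undistortPoints(np.array(uv,float).reshape(-1,1,2),K(s),np.array(s["D"],float)).reshape(-1,2)
    R=np.array(s["R"]);t=np.array(s["t"]); c=-R.T@t
    d=np.c_[p,np.ones(len(p))]@R
    return c+d*((z-c[2])/d[:,2])[:,None]
def cloud(s):
    h,w=s["depth"].shape; v,u=np.mgrid[:h,:w]
    p=cv2.undistortPoints(np.stack([u,v],-1).reshape(-1,1,2).astype(float),K(s),np.array(s["D"],float)).reshape(-1,2)
    d=s["depth"].reshape(-1,1)
    X=(np.c_[p,np.ones(len(p))]*d-np.array(s["t"]))@np.array(s["R"])
    X[d[:,0]==0]=np.nan
    return X.reshape(h,w,3)
E
python3 - <<'E'
from h import *
st=manip.read_state(); print(st)
for n in("top","side"):
    s=snap(n); save(s,n+"0.png"); print(n,s["R"],s["t"],s["fx"])
    np.savez(n+"0.npz",**s)
E
```

```text
pics
{'time': 0.0, 'joints': array([ 1.27109388,  0.38424595,  0.01639303,  1.3711733 , -0.00630785,
        1.38821203, -0.04649818]), 'joint_vel': array([-0.00113718,  0.00026704,  0.00109771,  0.00127022,  0.00054619,
       -0.00015946,  0.00045807]), 'effort': array([-1.86817097e-04, -6.27594209e+01,  8.44444055e-01, -3.71819794e+01,
        1.65088812e-02,  1.40952668e-02, -3.05611673e-05]), 'tcp_pos': array([ 0.14651514, -0.60700452,  0.20616555]), 'ee_rot': array([ 9.92995532e-01,  1.18147726e-01, -1.35680108e-04, -9.85297993e-04]), 'force': array([-0.21029856,  0.31225221,  0.9294084 ]), 'torque': array([-0.02424787,  0.01618963, -0.00940658]), 'finger_force': 0.0, 'gripper_width': 0.08530936431220486}
top [[-0.01166561 -0.99984449  0.01322566]
 [-0.99283844  0.01000918 -0.11904472]
 [ 0.11889383 -0.01451967 -0.9928008 ]] [0.25342042 0.53101082 1.00127211] 373.8346003141188
side [[ 0.97853123 -0.20607409 -0.0031796 ]
 [-0.14255929 -0.66563215 -0.73253716]
 [ 0.14884048  0.71726376 -0.68071962]] [-0.47833479  0.26548934  0.90291798] 489.91087554483136
```

View pics/top0.png

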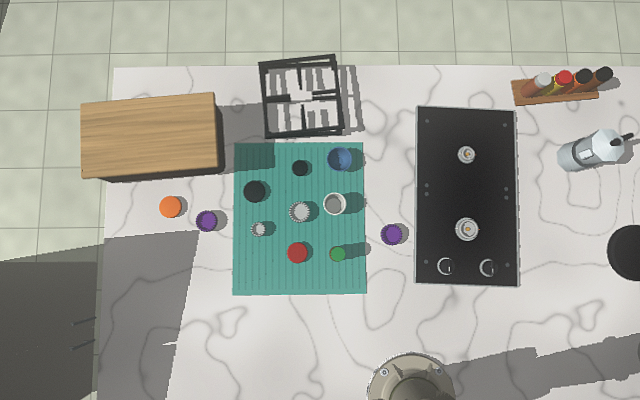

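View pics/side0.png

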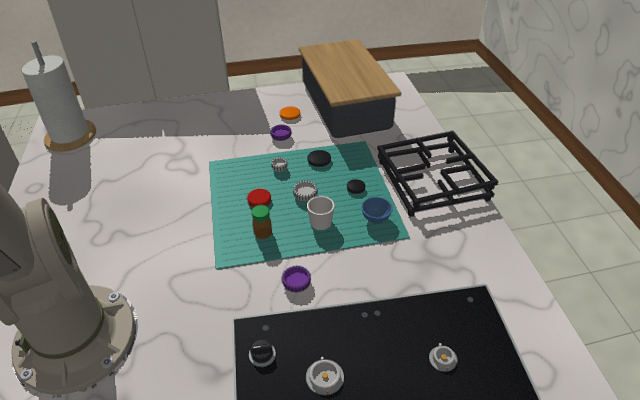

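The top view shows: large crown (301,212), large cap (255,191), small cap (301,168), small crown (260,229), large base (467,229), small base (467,155). Distractors are the cup (334,204), ramekin (340,159), lid (298,252) and spice jar (338,254).

```bash
python3 - <<'E'
from h import *
T=dict(np.load("top0.npz")); S=dict(np.load("side0.npz"))
obj=dict(crown_large=(301,212,.029,.029),cap_large=(255,191,.019,.031),cap_small=(301,168,.019,.023),crown_small=(260,229,.029,.02),base_large=(467,229,.022,.027),base_small=(467,155,.022,.019),cup=(334,204,.059,.031),ram=(340,159,.042,.036),lid=(298,252,.02,.029),spice=(338,254,.074,.021),purple=(391,234,.025,.029))
from scipy.optimize import minimize
CT,CS=cloud(T),cloud(S)
print("mat z",np.nanmedian(CT[280:290,250:350,2]),"glass",np.nanmedian(CT[185:210,440:500,2]))
for k,(u,v,z,r) in obj.items():
    p=at_z(T,(u,v),z)[0]; out=[]
    for C in(CT,CS):
        q=C.reshape(-1,3); q=q[np.isfinite(q).all(1)]
        q=q[(np.hypot(*(q[:,:2]-p[:2]).T)<r+.015)&(abs(q[:,2]-z)<.006)]
        if len(q)<8: out.append(None);continue
        (a,b),rr=cv2.minEnclosingCircle(q[:,:2].astype(np.float32)); out+= [round(a,4),round(b,4),round(rr,4),len(q), np.round(np.median(q[:,2]),4), np.round((q[:,:2].max(0)+q[:,:2].min(0))/2,4)]
    print(k,p.round(4),np.hypot(*p[:2]).round(3),*out)
E
```

```text
mat z 0.00425784122782123 glass 0.008408638529054224
crown_large [0.5057 0.2916 0.029 ] 0.584 0.5077 0.2985 0.0297 189 0.0278 [0.5076 0.2985] 0.5091 0.2959 0.0314 176 0.0268 [0.5072 0.295 ]
cap_large [0.5668 0.42   0.019 ] 0.705 0.5674 0.4249 0.0311 377 0.0191 [0.5673 0.4245] 0.5652 0.4221 0.0336 290 0.0171 [0.567  0.4215]
cap_small [0.631  0.2911 0.019 ] 0.695 0.6338 0.2966 0.0229 201 0.0189 [0.6332 0.2967] 0.6321 0.2935 0.0252 190 0.0176 [0.633  0.2932]
crown_small [0.4601 0.404  0.029 ] 0.612 0.4607 0.4113 0.0204 98 0.0284 [0.4604 0.4113] 0.4605 0.4093 0.0218 90 0.0263 [0.4599 0.4088]
base_large [ 0.4538 -0.1695  0.022 ] 0.484 0.4554 -0.1743 0.0319 151 0.0216 [ 0.4553 -0.1743] 0.4554 -0.1739 0.0329 363 0.0204 [ 0.4551 -0.1739]
base_small [ 0.6644 -0.1823  0.022 ] 0.689 0.6708 -0.1852 0.0259 92 0.0216 [ 0.6699 -0.1852] 0.6692 -0.1847 0.0241 192 0.0207 [ 0.67   -0.1847]
cup [0.5235 0.2022 0.059 ] 0.561 0.526 0.2022 0.0307 121 0.0589 [0.5266 0.202 ] 0.5264 0.1984 0.0322 166 0.0569 [0.5256 0.1987]
ram [0.6506 0.1824 0.042 ] 0.676 0.6524 0.1863 0.0358 142 0.0414 [0.6523 0.1864] 0.6512 0.1839 0.0373 191 0.0394 [0.652  0.1833]
lid [0.3965 0.3008 0.02  ] 0.498 0.3964 0.3047 0.0288 345 0.0201 [0.3965 0.3037] 0.3953 0.3015 0.0301 320 0.0183 [0.3955 0.302 ]
spice [0.3909 0.1949 0.074 ] 0.437 0.3922 0.1967 0.019 168 0.0742 [0.3922 0.1973] 0.3931 0.1938 0.0211 193 0.0724 [0.3913 0.1938]
purple [0.4426 0.0444 0.025 ] 0.445 0.4425 0.0444 0.0296 187 0.0241 [0.4427 0.0441] 0.4425 0.0418 0.0295 252 0.0233 [0.4422 0.0419]
```

```bash
cat >> h.py <<'E'
def plan(target,yawerr=False):
    "shift in tool units (of 40 mm) and turn (of .12 rad) to reach target with tool y = world x, pointing down"
    from scipy.spatial.transform import Rotation as Ro
    st=manip.read_state(); R=Ro.from_quat(st["ee_rot"]); 
    G=Ro.from_matrix(np.array([[0,1,0],[1,0,0],[0,0,-1.]]))
    print("t",st["time"].__round__(2) if 0 else round(st["time"],2),"tcp",st["tcp_pos"].round(4),"shift",(R.inv().apply(np.array(target)-st["tcp_pos"])/.04).round(2),"turn",((R.inv()*G).as_rotvec()/.12).round(2),"F",st["force"].round(1),"w",round(st["gripper_width"],4),"ff",round(float(st["finger_force"]),1),"q",st["joints"].round(2))
E
python3 -m pendant '[[[0,0,0],[0,0,-1]],[[0,0,0],[0,0,-1]],[[0,0,0],[0,0,-1]],[[0,0,0],[0,0,-1]],[[0,0,0],[0,0,-1]],[[0,0,0],[0,0,-1]],[[0,0,0],[0,0,-1]],[[0,0,0],[0,0,-1]],[[0,0,0],[0,0,-1]],[[0,0,0],[0,0,-1]],[[0,0,0],[0,0,-1]],[[0,0,0],[0,0,-0.11]]]' 0 40
python3 -c "
from h import *
plan([.455,-.174,.2])"
```

```text
time: 1.1
tcp_pos: [0.1465, -0.6073, 0.2066]
ee_rot: [0.705, 0.709, 0.0, -0.0]
force: [0.1, 0.4, -0.4]
gripper_width: 0.0856
finger_force: 0.0
t 1.1 tcp [ 0.1465 -0.6073  0.2066] shift [10.79  7.77  0.18] turn [-0.   -0.01  0.04] F [ 0.1  0.4 -0.4] w 0.0856 ff 0.0 q [ 1.42  0.39 -0.19  1.36  0.07  1.39  1.24]
```

```bash
python3 -m pendant '[[[0.3,0.2,0],[0,0,0]],[[0.6,0.45,0],[0,0,0]],[[0.7,0.5,0],[0,0,0]],[[0.7,0.5,0],[0,0,0]],[[0.7,0.5,0],[0,0,0]],[[0.7,0.5,0],[0,0,0]],[[0.7,0.5,0],[0,0,0]],[[0.7,0.5,0],[0,0,0]],[[0.7,0.5,0],[0,0,0]],[[0.7,0.5,0],[0,0,0]],[[0.7,0.5,0],[0,0,0]],[[0.7,0.5,0],[0,0,0]],[[0.7,0.5,0],[0,0,0]],[[0.7,0.5,0],[0,0,0]],[[0.7,0.5,0],[0,0,0]],[[0.7,0.5,0],[0,0,0]],[[0.1,0.1,0],[0,0,0]],[[0,0,0],[0,0,0]],[[0,0,0],[0,0,0]]]'
python3 -c "
from h import *
s=snap('wrist'); save(s,'w0.png'); np.savez('w0.npz',**s)
plan([.455,-.174,.2]); print((-s['R'].T@s['t']).round(3),s['R'].round(2),s['fx'],s['D'])"
```

```text
time: 2.68
tcp_pos: [0.4566, -0.176, 0.207]
ee_rot: [0.708, 0.706, -0.0, -0.0]
force: [-0.1, -1.0, 0.4]
gripper_width: 0.0855
finger_force: 0.0
t 2.73 tcp [ 0.4562 -0.177   0.2069] shift [ 0.08 -0.03  0.17] turn [-0.01  0.   -0.03] F [ 0.5 -0.8 -0.4] w 0.0855 ff 0.0 q [ 0.85  0.13 -0.59  1.71  0.08  1.33  0.24]
[ 0.455 -0.107  0.374] [[ 1.   -0.   -0.  ]
 [-0.   -0.96  0.27]
 [-0.   -0.27 -0.96]] 280.81711925477765 [0.00833952 0.         0.         0.         0.        ]
```

View pics/w0.png

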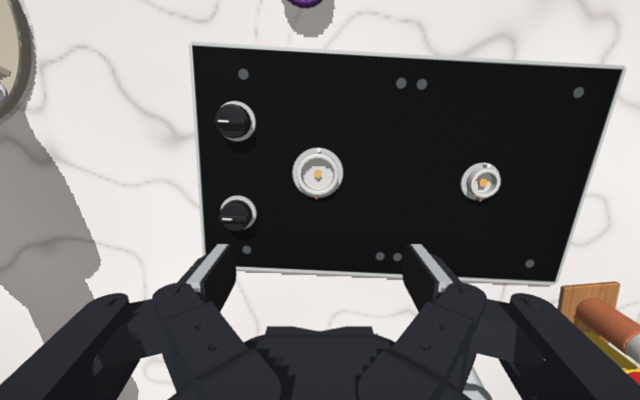

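Wrist view: large base at (318,174), small base at (481,181), knobs well clear. I'll refine the base centres with the wrist depth.

```bash
cat >> h.py <<'E'
def fit(s,c,z,r,tol=.004,extra=.012):
    "centre of a round thing of top height z, radius r near c: cloud points at that height"
    q=cloud(s).reshape(-1,3); q=q[np.isfinite(q).all(1)]
    q=q[(np.hypot(*(q[:,:2]-c).T)<r+extra)&(abs(q[:,2]-z)<tol)]
    a=((q[:,:2].max(0)+q[:,:2].min(0))/2).round(4); h=(np.ptp(q[:,:2],axis=0)/2).round(4)
    print("n",len(q),"mid",a,"half",h,"circ",np.round(cv2.minEnclosingCircle(q[:,:2].astype(np.float32))[0],4),"z",np.median(q[:,2]).round(4)); return a
E
python3 -c "
from h import *
s=dict(np.load('w0.npz'))
fit(s,(.455,-.174),.022,.027); fit(s,(.670,-.185),.022,.019)
print(at_z(s,[(318,174),(481,181),(232,121),(235,213)],.022).round(4))
plan([.53,0.05,.2]);plan([.5075,.2965,.15]);"
```

```text
n 568 mid [ 0.4522 -0.1712] half [0.0268 0.0318] circ [ 0.4521 -0.1712] z 0.0215
n 375 mid [ 0.6668 -0.1831] half [0.0187 0.0243] circ [ 0.6678 -0.1831] z 0.0212
[[ 0.4534 -0.1717  0.022 ]
 [ 0.6607 -0.1813  0.022 ]
 [ 0.35   -0.1069  0.022 ]
 [ 0.3439 -0.2235  0.022 ]]
t 2.73 tcp [ 0.4562 -0.177   0.2069] shift [5.68 1.82 0.17] turn [-0.01  0.   -0.03] F [ 0.5 -0.8 -0.4] w 0.0855 ff 0.0 q [ 0.85  0.13 -0.59  1.71  0.08  1.33  0.24]
t 2.73 tcp [ 0.4562 -0.177   0.2069] shift [11.84  1.24  1.42] turn [-0.01  0.   -0.03] F [ 0.5 -0.8 -0.4] w 0.0855 ff 0.0 q [ 0.85  0.13 -0.59  1.71  0.08  1.33  0.24]
```

```bash
cat >> h.py <<'E'
from scipy.optimize import least_squares
def rfit(s,c,z,r,tol=.004,extra=.012):
    q=cloud(s).reshape(-1,3); q=q[np.isfinite(q).all(1)]
    q=q[(np.hypot(*(q[:,:2]-c).T)<r+extra)&(abs(q[:,2]-z)<tol)][:,:2]
    c=np.array(c,float)
    for _ in range(6):
        a=np.arctan2(*(q-c).T[::-1]); b=np.digitize(a,np.linspace(-np.pi,np.pi,49))
        d=np.hypot(*(q-c).T); e=np.array([q[b==k][d[b==k].argmax()] for k in np.unique(b)])
        e=e[np.hypot(*(e-c).T)>.75*r]
        c=least_squares(lambda p:np.hypot(*(e-p).T)-r,c,loss="soft_l1",f_scale=.001).x
    print("rfit",c.round(4),"n",len(q),"edge",len(e)); return c
E
python3 -c "
from h import *
for n in('top0','side0','w0'):
    s=dict(np.load(n+'.npz')); print(n)
    rfit(s,(.455,-.174),.022,.027); rfit(s,(.670,-.185),.022,.019)"
python3 -m pendant '[[[0.3,0.1,0],[0,0,0]],[[0.6,0.2,0],[0,0,0]],[[0.8,0.25,0],[0,0,0]],[[0.8,0.25,0],[0,0,0]],[[0.8,0.25,0],[0,0,0]],[[0.8,0.25,0],[0,0,0]],[[0.8,0.25,0],[0,0,0]],[[0.8,0.1,0],[0,0,0]],[[0.8,-0.05,0],[0,0,0]],[[0.8,-0.05,0],[0,0,0]],[[0.8,-0.05,0],[0,0,0]],[[0.8,-0.05,0],[0,0,0]],[[0.8,-0.05,0],[0,0,0]],[[0.8,-0.05,0],[0,0,0]],[[0.8,-0.05,0],[0,0,0]],[[0.7,0,0],[0,0,0]],[[0,0,0],[0,0,0]],[[0,0,0],[0,0,0]]]'
python3 -c "
from h import *
s=snap('wrist'); save(s,'w1.png'); np.savez('w1.npz',**s)
for c,z,r in (((.5075,.2965),.029,.029),((.460,.410),.029,.02),((.567,.423),.018,.031),((.633,.295),.018,.023)): 
  try: fit(s,c,z,r); rfit(s,c,z,r)
  except Exception as e: print(e)
plan([.5075,.2965,.1])"
```

```text
top0
rfit [ 0.4552 -0.173 ] n 132 edge 48
rfit [ 0.6705 -0.1845] n 82 edge 43
side0
rfit [ 0.4552 -0.1746] n 305 edge 48
rfit [ 0.6697 -0.1855] n 156 edge 47
w0
rfit [ 0.452  -0.1718] n 568 edge 48
rfit [ 0.6668 -0.1832] n 375 edge 48
time: 4.23
tcp_pos: [0.5093, 0.3042, 0.2067]
ee_rot: [0.707, 0.707, -0.0, -0.0]
force: [0.2, -1.1, -0.5]
gripper_width: 0.0851
finger_force: 0.0
n 642 mid [0.5043 0.2992] half [0.0284 0.0288] circ [0.5039 0.2989] z 0.0287
rfit [0.5041 0.2991] n 642 edge 48
n 472 mid [0.4574 0.4116] half [0.0202 0.0204] circ [0.4576 0.4115] z 0.0288
rfit [0.4577 0.4115] n 472 edge 48
n 2352 mid [0.5649 0.4251] half [0.0305 0.0303] circ [0.565  0.4251] z 0.0187
rfit [0.565  0.4248] n 2352 edge 48
n 960 mid [0.631  0.2966] half [0.0228 0.0225] circ [0.631 0.297] z 0.0184
rfit [0.6307 0.297 ] n 960 edge 48
t 4.28 tcp [0.51   0.3026 0.2067] shift [-0.15 -0.06  2.67] turn [-0.    0.01 -0.02] F [-0.  -0.8 -0.9] w 0.0849 ff 0.0 q [ 0.01  0.43 -0.83  1.43  0.32  1.42 -0.82]
```

View pics/w1.png

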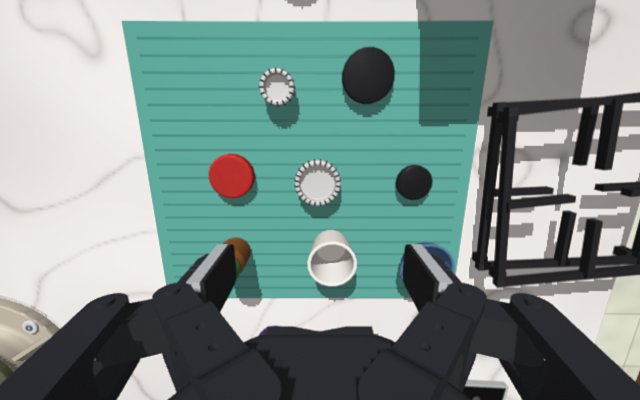

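Wrist view: large crown (318,182) under the gripper, small crown (277,86), caps (368,75)/(413,182). The cup (332,260) and lid (232,175) are clear of the fingers, which close along x. Descending.

```bash
python3 -m pendant '[[[-0.05,-0.05,0.4],[0,0,0]],[[-0.05,-0.05,0.7],[0,0,0]],[[0,0,0.7],[0,0,0]],[[0,0,0.7],[0,0,0]],[[0,0,0.7],[0,0,0]],[[0,0,0.6],[0,0,0]],[[0,0,0.4],[0,0,0]],[[0,0,0.3],[0,0,0]],[[0,0,0.2],[0,0,0]],[[0,0,0],[0,0,0]],[[0,0,0],[0,0,0]]]'
python3 -c "
from h import *
plan([.506,.298,.011])"
```

```text
time: 5.2
tcp_pos: [0.506, 0.2996, 0.0198]
ee_rot: [0.708, 0.706, 0.0, 0.0]
force: [-0.3, 0.9, 0.3]
gripper_width: 0.0854
finger_force: 0.0
t 5.2 tcp [0.506  0.2996 0.0198] shift [-0.04 -0.    0.22] turn [ 0.   -0.   -0.02] F [-0.3  0.9  0.3] w 0.0854 ff 0.0 q [-0.02  0.59 -0.76  1.67  0.45  1.07 -0.92]
```

```bash
python3 -m pendant '[[[-0.04,0,0.1],[0,0,0]],[[0,0,0.12],[0,0,0]],[[0,0,0],[0,0,0]]]'
python3 -m pendant '[[[0,0,0],[0,0,0]],[[0,0,0],[0,0,0]],[[0,0,0],[0,0,0]],[[0,0,0],[0,0,0]],[[0,0,0],[0,0,0]],[[0,0,0],[0,0,0]],[[0,0,0],[0,0,0]],[[0,0,0],[0,0,0]],[[0,0,0],[0,0,0]],[[0,0,0],[0,0,0]]]' 1 40
python3 -c "
from h import *
plan([.506,.298,.011])"
```

```text
time: 5.45
tcp_pos: [0.5054, 0.2983, 0.0102]
ee_rot: [0.707, 0.707, -0.0, 0.0]
force: [-0.1, -0.2, -0.8]
gripper_width: 0.0853
finger_force: 0.0
time: 6.28
tcp_pos: [0.5054, 0.2986, 0.0105]
ee_rot: [0.707, 0.707, 0.0, -0.0]
force: [-0.8, 0.4, -0.5]
gripper_width: 0.0
finger_force: 0.0
t 6.28 tcp [0.5054 0.2986 0.0105] shift [-0.02  0.02 -0.01] turn [ 0.   -0.   -0.01] F [-0.8  0.4 -0.5] w 0.0 ff 0.0 q [-0.03  0.6  -0.75  1.68  0.46  1.05 -0.93]
```

```bash
python3 -c "
from h import *
s=snap('side'); save(s,'s1.png',(180,110,440,290)); w=snap('wrist'); save(w,'w2.png')"
```

```text
(no output)
```

View pics/s1.png

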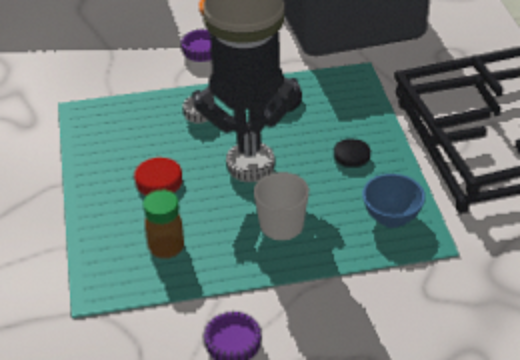

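View pics/w2.png

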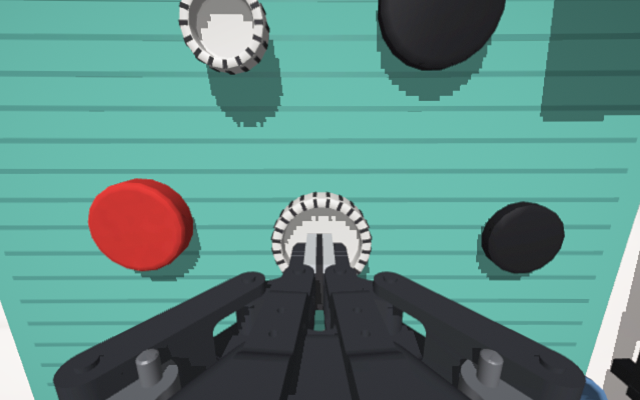

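Side and wrist views show the fingers shut over the crown's recess (tips near wrist pixel (320,250)) without gripping it. So the tips are higher than assumed, and I'll measure by how much.

```bash
python3 -c "
from h import *
w=snap('wrist'); C=cloud(w); st=manip.read_state(); P=st['tcp_pos']
print(cv2.projectPoints(P[None],cv2.Rodrigues(w['R'])[0],w['t'],K(w),w['D'])[0].ravel())
for v in range(205,300,6): print(v,C[v,312].round(4),C[v,328].round(4),w['img'][v,312])
fit(w,(.5042,.299),.029,.029); rfit(w,(.5042,.299),.029,.029)
s=snap('side');Q=cloud(s).reshape(-1,3);Q=Q[np.isfinite(Q).all(1)]
q=Q[(abs(Q[:,0]-.5054)<.025)&(abs(Q[:,1]-.2986)<.02)]
print(np.histogram(q[:,2],bins=np.arange(0,.08,.004))); q=q[(q[:,2]>.031)]; print(q[q[:,2].argsort()][:12].round(3))
"
```

```text
[321.59678142 233.22452864]
205 [0.4999 0.3229 0.0288] [0.5087 0.3229 0.0289] [222 219 215]
211 [0.4996 0.3166 0.0202] [0.509  0.3167 0.0205] [133 132 130]
217 [0.4996 0.3133 0.0214] [0.509  0.3132 0.0211] [226 226 222]
223 [0.4996 0.3095 0.021 ] [0.509  0.3093 0.0205] [225 224 221]
229 [0.4995 0.3056 0.0207] [0.5091 0.3056 0.0209] [225 224 221]
235 [0.5001 0.3101 0.0407] [0.5084 0.31   0.0406] [192 196 198]
241 [0.5003 0.3105 0.0493] [0.5082 0.3104 0.049 ] [192 195 197]
247 [0.5005 0.3105 0.0561] [0.508  0.3104 0.0559] [191 195 197]
253 [0.5006 0.3103 0.0619] [0.5078 0.3105 0.0623] [192 195 197]
259 [0.5007 0.3099 0.0669] [0.5076 0.3107 0.0683] [192 195 197]
265 [0.5008 0.3098 0.0719] [0.5075 0.3092 0.0709] [208 211 215]
271 [0.501  0.3112 0.0793] [0.5073 0.3113 0.0795] [48 49 55]
277 [0.5012 0.3114 0.084 ] [0.5071 0.3117 0.0845] [48 49 54]
283 [0.5012 0.3092 0.0845] [0.507  0.3117 0.0885] [30 33 35]
289 [0.5011 0.3057 0.0831] [0.507  0.3101 0.0897] [27 29 31]
295 [0.5011 0.3027 0.0824] [0.5069 0.3088 0.0914] [30 30 34]
n 2175 mid [0.5049 0.3042] half [0.0296 0.0238] circ [0.5049 0.2983] z 0.0287
rfit [0.5049 0.299 ] n 2175 edge 35
(array([16,  4,  0,  6, 68, 63, 27, 19,  1,  7, 13, 15, 19, 17, 10, 24, 10,
       12, 13]), array([0.   , 0.004, 0.008, 0.012, 0.016, 0.02 , 0.024, 0.028, 0.032,
       0.036, 0.04 , 0.044, 0.048, 0.052, 0.056, 0.06 , 0.064, 0.068,
       0.072, 0.076]))
[[0.509 0.289 0.034]
 [0.504 0.287 0.036]
 [0.507 0.29  0.037]
 [0.506 0.285 0.038]
 [0.502 0.286 0.038]
 [0.512 0.287 0.038]
 [0.496 0.293 0.04 ]
 [0.509 0.286 0.04 ]
 [0.498 0.291 0.04 ]
 [0.499 0.284 0.041]
 [0.504 0.286 0.041]
 [0.515 0.29  0.041]]
```

The visible pads span z ≈ 0.036–0.072 while TCP reads 0.0105, so the real tips are about 25 mm higher than the stated TCP. I'll open, descend by that much, and grip again.

```bash
python3 -m pendant '[[[0,0,0],[0,0,0]],[[0,0,0],[0,0,0]],[[0,0,0],[0,0,0]],[[0,0,0],[0,0,0]],[[0,0,0],[0,0,0]],[[0,0,0],[0,0,0]],[[0,0,0],[0,0,0]],[[0,0,0.15],[0,0,0]],[[0,0,0.15],[0,0,0]],[[0,0,0.15],[0,0,0]],[[0,0,0.1],[0,0,0]],[[0,0,0.06],[0,0,0]],[[0,0,0],[0,0,0]]]' 0
python3 -m pendant '[[[0,0,0],[0,0,0]],[[0,0,0],[0,0,0]],[[0,0,0],[0,0,0]],[[0,0,0],[0,0,0]],[[0,0,0],[0,0,0]],[[0,0,0],[0,0,0]],[[0,0,0],[0,0,0]]]' 1 40
python3 -c "
from h import *
plan([.506,.298,.011])"
```

```text
time: 7.57
tcp_pos: [0.5048, 0.2983, -0.0149]
ee_rot: [0.707, 0.707, -0.001, -0.0]
force: [-0.1, 0.1, -1.2]
gripper_width: 0.0852
finger_force: 0.0
time: 8.15
tcp_pos: [0.5057, 0.299, -0.0131]
ee_rot: [0.707, 0.707, 0.001, 0.0]
force: [-1.4, -1.4, 5.9]
gripper_width: 0.0572
finger_force: 42.5
t 8.15 tcp [ 0.5057  0.299  -0.0131] shift [-0.02  0.01 -0.6 ] turn [ 0.01 -0.   -0.01] F [-1.4 -1.4  5.9] w 0.0572 ff 42.5 q [-0.04  0.63 -0.73  1.69  0.48  1.01 -0.94]
```

```bash
python3 -m pendant '[[[0,0,-0.2],[0,0,0]],[[0,0,-0.4],[0,0,0]],[[0,0,-0.7],[0,0,0]],[[0,0,-0.7],[0,0,0]],[[0,0,-0.7],[0,0,0]],[[0,0,-0.4],[0,0,0]],[[0,0,-0.2],[0,0,0]],[[0,0,0],[0,0,0]]]'
python3 -m pendant '[[[-0.3,0,0],[0,0,0]],[[-0.6,-0.05,0],[0,0,0]],[[-0.75,-0.1,0],[0,0,0]],[[-0.75,-0.1,0],[0,0,0]],[[-0.75,-0.1,0],[0,0,0]],[[-0.75,-0.1,0],[0,0,0]],[[-0.75,-0.1,0],[0,0,0]],[[-0.75,-0.1,0],[0,0,0]],[[-0.75,-0.1,0],[0,0,0]],[[-0.75,-0.1,0],[0,0,0]],[[-0.75,-0.1,0],[0,0,0]],[[-0.75,-0.1,0],[0,0,0]],[[-0.75,-0.1,0],[0,0,0]],[[-0.75,-0.1,0],[0,0,0]],[[-0.75,-0.1,0],[0,0,0]],[[-0.75,0,0],[0,0,0]],[[-0.4,0,0],[0,0,0]],[[0,0,0],[0,0,0]],[[0,0,0],[0,0,0]]]'
python3 -c "
from h import *
s=snap('wrist'); save(s,'w3.png'); np.savez('w3.npz',**s)
plan([.4538,-.172,.03])
st=manip.read_state();P=st['tcp_pos'];z=P[2]+.0131+.029
fit(s,P[:2],z,.029,.004,.004);rfit(s,P[:2],z,.029,.004,.004);rfit(s,(.455,-.174),.022,.027);"
```

```text
time: 8.82
tcp_pos: [0.5062, 0.2993, 0.1202]
ee_rot: [0.707, 0.707, 0.002, 0.001]
force: [-0.1, 0.4, -1.3]
gripper_width: 0.0571
finger_force: 43.0
time: 10.4
tcp_pos: [0.4498, -0.1739, 0.1165]
ee_rot: [0.708, 0.706, -0.0, -0.001]
force: [0.1, 0.8, -1.2]
gripper_width: 0.0569
finger_force: 43.0
t 10.45 tcp [ 0.4503 -0.1726  0.1169] shift [0.01 0.09 2.17] turn [-0.01 -0.01 -0.01] F [-0.1  1.1 -1.3] w 0.0569 ff 43.0 q [ 0.88  0.2  -0.64  1.85  0.13  1.13  0.19]
n 4377 mid [ 0.4503 -0.1738] half [0.0314 0.029 ] circ [ 0.4503 -0.1727] z 0.1584
rfit [ 0.4483 -0.1737] n 4377 edge 48
rfit [ 0.4521 -0.172 ] n 698 edge 35
```

View pics/w3.png

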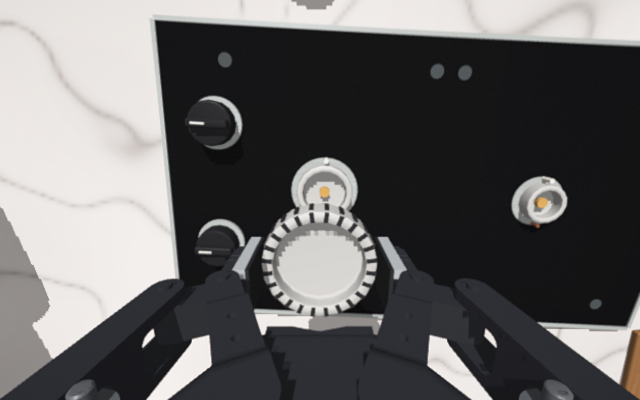

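The crown hangs level (wrist (320,262)) with the base behind it at (325,190). Correcting by the measured camera bias and lowering.

```bash
python3 -m pendant '[[[0.02,0.05,0.3],[0,0,0]],[[0.02,0.04,0.6],[0,0,0]],[[0,0,0.6],[0,0,0]],[[0,0,0.6],[0,0,0]],[[0,0,0.3],[0,0,0]],[[0,0,0.2],[0,0,0]],[[0,0,0],[0,0,0]],[[0,0,0],[0,0,0]]]'
python3 -c "
from h import *
plan([.454,-.171,-.0035])"
```

```text
time: 11.12
tcp_pos: [0.455, -0.1712, 0.0143]
ee_rot: [0.707, 0.707, 0.0, -0.0]
force: [-0.1, -0.2, -0.5]
gripper_width: 0.0566
finger_force: 42.9
t 11.12 tcp [ 0.455  -0.1712  0.0143] shift [ 0.01 -0.03  0.45] turn [ 0. -0.  0.] F [-0.1 -0.2 -0.5] w 0.0566 ff 42.9 q [ 0.82  0.35 -0.61  1.95  0.25  0.92  0.09]
```

```bash
python3 -m pendant '[[[0,-0.02,0.1],[0,0,0]],[[0,0,0.1],[0,0,0]],[[0,0,0.1],[0,0,0]],[[0,0,0.08],[0,0,0]],[[0,0,0.05],[0,0,0]],[[0,0,0],[0,0,0]],[[0,0,0],[0,0,0]]]'
python3 -c "
from h import *
plan([.454,-.171,-.004])"
```

```text
time: 11.7
tcp_pos: [0.4537, -0.1717, -0.0033]
ee_rot: [0.707, 0.707, 0.0, -0.0]
force: [0.3, 0.3, -0.2]
gripper_width: 0.0566
finger_force: 42.9
t 11.7 tcp [ 0.4537 -0.1717 -0.0033] shift [0.02 0.01 0.02] turn [-0.   -0.   -0.01] F [ 0.3  0.3 -0.2] w 0.0566 ff 42.9 q [ 0.81  0.37 -0.6   1.96  0.27  0.88  0.07]
```

```bash
python3 -m pendant '[[[0,0,0.02],[0,0,0]],[[0,0,0],[0,0,0]]]'
python3 -m pendant '[[[0,0,0],[0,0,0]],[[0,0,0],[0,0,0]],[[0,0,0],[0,0,0]],[[0,0,0],[0,0,0]],[[0,0,0],[0,0,0]],[[0,0,-0.2],[0,0,0]],[[0,0,-0.5],[0,0,0]],[[0,0,-0.7],[0,0,0]],[[0,0,-0.7],[0,0,0]],[[0,0,-0.7],[0,0,0]],[[0,0,-0.3],[0,0,0]],[[0,0,0],[0,0,0]],[[0,0,0],[0,0,0]]]' 0
python3 -c "
from h import *
s=snap('wrist');np.savez('w4.npz',**s)
rfit(s,(.4525,-.173),.038,.029,.003); rfit(s,(.4525,-.173),.030,.023,.003)
q=cloud(s).reshape(-1,3);q=q[(np.hypot(*(q[:,:2]-(.452,-.172)).T)<.03)&(q[:,2]>.034)]; A=np.c_[q[:,:2]-q[:,:2].mean(0),np.ones(len(q))]; print('plane',np.linalg.lstsq(A,q[:,2],rcond=None)[0].round(4))
plan([.459,.4105,.1])"
```

```text
time: 11.87
tcp_pos: [0.4539, -0.1718, -0.0039]
ee_rot: [0.707, 0.707, 0.0, 0.0]
force: [0.3, -0.2, -0.6]
gripper_width: 0.0572
finger_force: 42.9
time: 12.95
tcp_pos: [0.4542, -0.172, 0.121]
ee_rot: [0.707, 0.707, 0.0, 0.001]
force: [-0.5, 0.3, -0.4]
gripper_width: 0.0855
finger_force: 0.0
rfit [ 0.4516 -0.1716] n 1129 edge 48
rfit [ 0.4516 -0.1686] n 1821 edge 48
plane [0.0395 3.9944 0.2217]
t 13.0 tcp [ 0.4535 -0.1718  0.1199] shift [14.56  0.12  0.5 ] turn [-0.    0.   -0.01] F [-1.  -0.  -0.7] w 0.0856 ff 0.0 q [ 0.88  0.2  -0.65  1.84  0.13  1.14  0.18]
```

```bash
python3 -m pendant '[[[0.3,0.1,0],[0,0,0]],[[0.6,0.1,0],[0,0,0]],[[0.8,0.1,0],[0,0,0]],[[0.8,0.1,0],[0,0,0]],[[0.8,0.1,0],[0,0,0]],[[0.8,0.1,0],[0,0,0]],[[0.8,0,0],[0,0,0]],[[0.8,0,0],[0,0,0]],[[0.8,0,0],[0,0,0]],[[0.8,0,0],[0,0,0]],[[0.8,0,0],[0,0,0]],[[0.8,0,0],[0,0,0]],[[0.8,0,0],[0,0,0]],[[0.8,-0.1,0],[0,0,0]],[[0.8,-0.1,0],[0,0,0]],[[0.8,-0.1,0],[0,0,0]],[[0.8,-0.1,0],[0,0,0]],[[0.8,0,0],[0,0,0]],[[0.8,0,0],[0,0,0]],[[0.1,0,0],[0,0,0]]]'
python3 -m pendant '[[[0,0,0.3],[0,0,0]],[[0,0,0.6],[0,0,0]],[[0,0,0.5],[0,0,0]],[[0,0,0.2],[0,0,0]],[[0,0,0],[0,0,0]],[[0,0,0],[0,0,0]]]'
python3 -c "
from h import *
plan([.4599,.4115,-.011])
s=snap('wrist')
fit(s,(.4577,.4115),.029,.02);rfit(s,(.4577,.4115),.029,.02)"
```

```text
time: 14.67
tcp_pos: [0.4584, 0.4179, 0.1184]
ee_rot: [0.705, 0.709, -0.001, -0.002]
force: [-1.5, -0.3, 1.0]
gripper_width: 0.0851
finger_force: 0.0
time: 15.17
tcp_pos: [0.4623, 0.411, 0.0555]
ee_rot: [0.708, 0.706, -0.001, 0.0]
force: [-1.3, 0.7, 0.9]
gripper_width: 0.0855
finger_force: 0.0
t 15.17 tcp [0.4623 0.411  0.0555] shift [ 0.01 -0.06  1.66] turn [-0.01  0.01 -0.01] F [-1.3  0.7  0.9] w 0.0855 ff 0.0 q [-0.21  0.62 -0.8   1.55  0.47  1.18 -1.11]
n 1059 mid [0.4581 0.4123] half [0.0203 0.02  ] circ [0.4579 0.4121] z 0.0287
rfit [0.4577 0.4123] n 1059 edge 48
```

```bash
python3 -m pendant '[[[0.03,-0.06,0.3],[0,0,0]],[[0,0,0.5],[0,0,0]],[[0,0,0.4],[0,0,0]],[[0,0,0.25],[0,0,0]],[[0,0,0.15],[0,0,0]],[[0,0,0.06],[0,0,0]],[[0,0,0],[0,0,0]]]'
python3 -m pendant '[[[0,0,0],[0,0,0]],[[0,0,0],[0,0,0]],[[0,0,0],[0,0,0]],[[0,0,0],[0,0,0]],[[0,0,0],[0,0,0]],[[0,0,0],[0,0,0]],[[0,0,0],[0,0,0]],[[0,0,0],[0,0,0]]]' 1 40
python3 -c "
from h import *
plan([.4599,.4115,-.011])"
```

```text
time: 15.8
tcp_pos: [0.4598, 0.4136, -0.0103]
ee_rot: [0.707, 0.707, 0.0, -0.0]
force: [-0.8, -0.0, 0.6]
gripper_width: 0.0855
finger_force: 0.0
time: 16.47
tcp_pos: [0.4603, 0.4138, -0.0094]
ee_rot: [0.707, 0.707, 0.001, 0.0]
force: [-1.0, -1.6, 5.3]
gripper_width: 0.0379
finger_force: 40.0
t 16.47 tcp [ 0.4603  0.4138 -0.0094] shift [-0.06 -0.01  0.04] turn [ 0.01 -0.01 -0.01] F [-1.  -1.6  5.3] w 0.0379 ff 40.0 q [-0.24  0.69 -0.76  1.6   0.53  1.06 -1.15]
```

```bash
python3 -m pendant '[[[0,0,-0.2],[0,0,0]],[[0,0,-0.4],[0,0,0]],[[0,0,-0.7],[0,0,0]],[[0,0,-0.7],[0,0,0]],[[0,0,-0.7],[0,0,0]],[[0,0,-0.4],[0,0,0]],[[0,0,-0.2],[0,0,0]]]'
python3 -m pendant '[[[-0.3,0.1,0],[0,0,0]],[[-0.6,0.28,0],[0,0,0]],[[-0.8,0.28,0],[0,0,0]],[[-0.8,0.28,0],[0,0,0]],[[-0.8,0.28,0],[0,0,0]],[[-0.8,0.28,0],[0,0,0]],[[-0.8,0.28,0],[0,0,0]],[[-0.8,0.28,0],[0,0,0]],[[-0.8,0.28,0],[0,0,0]],[[-0.8,0.28,0],[0,0,0]],[[-0.8,0.28,0],[0,0,0]],[[-0.8,0.28,0],[0,0,0]],[[-0.8,0.28,0],[0,0,0]],[[-0.8,0.28,0],[0,0,0]],[[-0.8,0.28,0],[0,0,0]],[[-0.8,0.28,0],[0,0,0]],[[-0.8,0.28,0],[0,0,0]],[[-0.8,0.28,0],[0,0,0]],[[-0.8,0.28,0],[0,0,0]],[[-0.4,0.2,0],[0,0,0]]]'
python3 -m pendant '[[[0,0,0],[0,0,0]],[[0,0,0],[0,0,0]],[[0,0,0],[0,0,0]]]'
python3 -c "
from h import *
s=snap('wrist'); save(s,'w5.png'); np.savez('w5.npz',**s)
plan([.669,-.1817,.03])
st=manip.read_state();P=st['tcp_pos'];z=P[2]+.0094+.029
fit(s,P[:2],z,.02,.004,.004);rfit(s,P[:2],z,.02,.004,.004);rfit(s,(.667,-.184),.022,.019);"
```

```text
time: 17.05
tcp_pos: [0.4605, 0.4146, 0.125]
ee_rot: [0.707, 0.707, 0.002, 0.0]
force: [0.1, 0.1, -0.7]
gripper_width: 0.0379
finger_force: 40.3
time: 18.72
tcp_pos: [0.6723, -0.189, 0.1201]
ee_rot: [0.709, 0.705, -0.002, 0.0]
force: [0.7, -0.4, -1.4]
gripper_width: 0.0378
finger_force: 40.3
time: 18.97
tcp_pos: [0.6725, -0.1812, 0.1209]
ee_rot: [0.707, 0.707, 0.0, -0.001]
force: [0.9, 0.8, -0.7]
gripper_width: 0.0379
finger_force: 40.3
t 19.02 tcp [ 0.6727 -0.1807  0.1213] shift [-0.03 -0.09  2.28] turn [-0.01 -0.01  0.01] F [ 0.2  0.2 -1.1] w 0.0383 ff 40.3 q [ 0.62  0.68 -0.68  1.24  0.42  1.36 -0.03]
n 2338 mid [ 0.6728 -0.1825] half [0.0213 0.0202] circ [ 0.6727 -0.1805] z 0.1589
rfit [ 0.6709 -0.1825] n 2338 edge 48
rfit [ 0.6669 -0.1833] n 555 edge 48
```

View pics/w5.png

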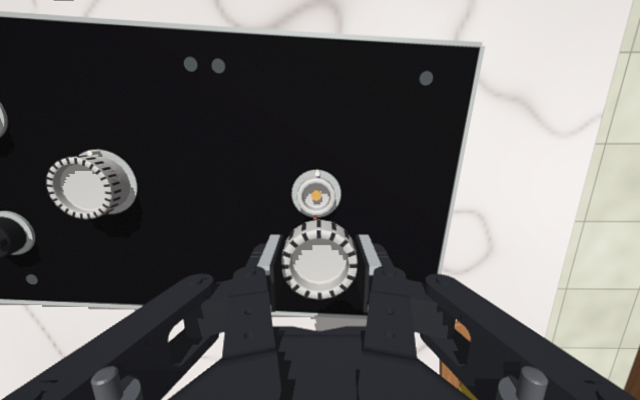

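The small crown is held level at wrist (320,262), small base at (317,194). The large crown looks seated at left (90,185). Lowering.

```bash
python3 -m pendant '[[[-0.02,-0.05,0.3],[0,0,0]],[[0,-0.05,0.6],[0,0,0]],[[0,0,0.6],[0,0,0]],[[0,0,0.6],[0,0,0]],[[0,0,0.3],[0,0,0]],[[0,0,0.15],[0,0,0]],[[0,0,0],[0,0,0]],[[0,0,0],[0,0,0]]]'
python3 -c "
from h import *
plan([.6688,-.1816,0])"
```

```text
time: 19.68
tcp_pos: [0.6695, -0.1831, 0.0205]
ee_rot: [0.707, 0.707, 0.0, 0.0]
force: [0.7, 0.5, 0.4]
gripper_width: 0.0382
finger_force: 40.3
t 19.68 tcp [ 0.6695 -0.1831  0.0205] shift [ 0.04 -0.02  0.51] turn [ 0.01 -0.   -0.  ] F [0.7 0.5 0.4] w 0.0382 ff 40.3 q [ 0.62  0.76 -0.65  1.35  0.46  1.19 -0.06]
```

```bash
python3 -m pendant '[[[0.03,-0.02,0.1],[0,0,0]],[[0,0,0.1],[0,0,0]],[[0,0,0.1],[0,0,0]],[[0,0,0.1],[0,0,0]],[[0,0,0.08],[0,0,0]],[[0,0,0.03],[0,0,0]],[[0,0,0],[0,0,0]],[[0,0,0],[0,0,0]]]'
python3 -c "
from h import *
plan([.6688,-.1816,0])"
```

```text
time: 20.35
tcp_pos: [0.6682, -0.1824, -0.0003]
ee_rot: [0.707, 0.707, -0.0, 0.0]
force: [-2.3, 0.6, 5.4]
gripper_width: 0.0384
finger_force: 40.8
t 20.35 tcp [ 6.682e-01 -1.824e-01 -3.000e-04] shift [ 0.02  0.02 -0.01] turn [-0.    0.   -0.01] F [-2.3  0.6  5.4] w 0.0384 ff 40.8 q [ 0.62  0.78 -0.64  1.37  0.48  1.15 -0.07]
```

```bash
python3 -m pendant '[[[0,0,0],[0,0,0]],[[0,0,0],[0,0,0]],[[0,0,0],[0,0,0]],[[0,0,0],[0,0,0]],[[0,0,0],[0,0,0]],[[0,0,0],[0,0,0]],[[0,0,-0.2],[0,0,0]],[[0,0,-0.5],[0,0,0]],[[0,0,-0.7],[0,0,0]],[[0,0,-0.7],[0,0,0]],[[0,0,-0.7],[0,0,0]],[[0,0,-0.3],[0,0,0]],[[0,0,0],[0,0,0]],[[0,0,0],[0,0,0]]]' 0
python3 -c "
from h import *
s=snap('wrist');np.savez('w6.npz',**s)
rfit(s,(.667,-.183),.038,.02,.003)
C=cloud(s).reshape(-1,3);q=C[(np.hypot(*(C[:,:2]-(.667,-.183)).T)<.022)&(abs(C[:,2]-.038)<.004)]; A=np.c_[q[:,:2]-q[:,:2].mean(0),np.ones(len(q))]; print('plane',np.linalg.lstsq(A,q[:,2],rcond=None)[0].round(4))
rfit(s,(.4525,-.172),.038,.029,.003)
plan([.567,.4248,.1])"
```

```text
time: 21.52
tcp_pos: [0.6685, -0.1823, 0.124]
ee_rot: [0.707, 0.707, 0.0, 0.001]
force: [-0.0, 0.2, -1.7]
gripper_width: 0.0857
finger_force: 0.0
rfit [ 0.666  -0.1838] n 603 edge 48
plane [-0.0065 -0.0049  0.0376]
rfit [ 0.4528 -0.1718] n 1355 edge 48
t 21.57 tcp [ 0.6677 -0.1824  0.1224] shift [15.18 -2.53  0.56] turn [-0.01  0.   -0.01] F [-0.5  0.2 -0.6] w 0.0855 ff 0.0 q [ 0.63  0.67 -0.68  1.25  0.41  1.36 -0.03]
```

Both crowns are seated level. Next, the large cap.

```bash
python3 -m pendant '[[[0.3,0,0],[0,0,0]],[[0.6,-0.14,0],[0,0,0]],[[0.8,-0.14,0],[0,0,0]],[[0.8,-0.14,0],[0,0,0]],[[0.8,-0.14,0],[0,0,0]],[[0.8,-0.14,0],[0,0,0]],[[0.8,-0.14,0],[0,0,0]],[[0.8,-0.14,0],[0,0,0]],[[0.8,-0.14,0],[0,0,0]],[[0.8,-0.14,0],[0,0,0]],[[0.8,-0.14,0],[0,0,0]],[[0.8,-0.14,0],[0,0,0]],[[0.8,-0.14,0],[0,0,0]],[[0.8,-0.14,0],[0,0,0]],[[0.8,-0.14,0],[0,0,0]],[[0.8,-0.14,0],[0,0,0]],[[0.8,-0.14,0],[0,0,0]],[[0.8,-0.14,0],[0,0,0]],[[0.8,-0.14,0],[0,0,0]],[[0.6,0,0],[0,0,0]]]'
python3 -m pendant '[[[0,0,0.3],[0,0,0]],[[0,0,0.6],[0,0,0]],[[0,0,0.5],[0,0,0]],[[0,0,0.2],[0,0,0]],[[0,0,0],[0,0,0]],[[0,0,0],[0,0,0]]]'
python3 -c "
from h import *
plan([.567,.4248,-.0225])
s=snap('wrist')
fit(s,(.565,.425),.019,.031);rfit(s,(.565,.425),.017,.031)"
```

```text
time: 23.23
tcp_pos: [0.5639, 0.4257, 0.1216]
ee_rot: [0.706, 0.708, -0.001, -0.001]
force: [-0.2, 0.4, 0.1]
gripper_width: 0.0855
finger_force: 0.0
time: 23.73
tcp_pos: [0.5672, 0.4216, 0.0587]
ee_rot: [0.707, 0.707, -0.001, -0.0]
force: [0.0, -0.1, 1.0]
gripper_width: 0.0858
finger_force: 0.0
t 23.73 tcp [0.5672 0.4216 0.0587] shift [ 0.08 -0.    2.03] turn [-0.01  0.01 -0.01] F [ 0.  -0.1  1. ] w 0.0858 ff 0.0 q [-0.25  0.77 -0.73  1.27  0.51  1.29 -0.98]
n 4732 mid [0.5644 0.4251] half [0.0308 0.0307] circ [0.5645 0.4248] z 0.0187
rfit [0.5645 0.425 ] n 4755 edge 48
```

```bash
python3 -m pendant '[[[0.08,0,0.3],[0,0,0]],[[0,0,0.5],[0,0,0]],[[0,0,0.5],[0,0,0]],[[0,0,0.4],[0,0,0]],[[0,0,0.2],[0,0,0]],[[0,0,0.1],[0,0,0]],[[0,0,0.03],[0,0,0]],[[0,0,0],[0,0,0]]]'
python3 -m pendant '[[[0,0,0],[0,0,0]],[[0,0,0],[0,0,0]],[[0,0,0],[0,0,0]],[[0,0,0],[0,0,0]],[[0,0,0],[0,0,0]],[[0,0,0],[0,0,0]],[[0,0,0],[0,0,0]]]' 1 40
python3 -c "
from h import *
plan([.567,.4248,-.0225])"
```

```text
time: 24.45
tcp_pos: [0.5682, 0.4254, -0.0213]
ee_rot: [0.707, 0.707, 0.001, -0.0]
force: [0.2, -0.6, 0.2]
gripper_width: 0.0855
finger_force: 0.0
time: 25.03
tcp_pos: [0.5684, 0.4257, -0.0201]
ee_rot: [0.707, 0.707, 0.001, 0.0]
force: [-1.0, -1.0, 5.2]
gripper_width: 0.06
finger_force: 42.6
t 25.03 tcp [ 0.5684  0.4257 -0.0201] shift [-0.02 -0.04  0.06] turn [ 0.02 -0.01 -0.01] F [-1.  -1.   5.2] w 0.06 ff 42.6 q [-0.27  0.85 -0.7   1.32  0.55  1.16 -1.02]
```

```bash
python3 -m pendant '[[[0,0,-0.1],[0,0,0]],[[0,0,-0.3],[0,0,0]],[[0,0,-0.7],[0,0,0]],[[0,0,-0.7],[0,0,0]],[[0,0,-0.7],[0,0,0]],[[0,0,-0.6],[0,0,0]],[[0,0,-0.3],[0,0,0]],[[0,0,-0.1],[0,0,0]]]'
python3 -m pendant '[[[-0.3,0,0],[0,0,0]],[[-0.6,-0.15,0],[0,0,0]],[[-0.8,-0.15,0],[0,0,0]],[[-0.8,-0.15,0],[0,0,0]],[[-0.8,-0.15,0],[0,0,0]],[[-0.8,-0.15,0],[0,0,0]],[[-0.8,-0.15,0],[0,0,0]],[[-0.8,-0.15,0],[0,0,0]],[[-0.8,-0.15,0],[0,0,0]],[[-0.8,-0.15,0],[0,0,0]],[[-0.8,-0.15,0],[0,0,0]],[[-0.8,-0.15,0],[0,0,0]],[[-0.8,-0.15,0],[0,0,0]],[[-0.8,-0.15,0],[0,0,0]],[[-0.8,-0.15,0],[0,0,0]],[[-0.8,-0.15,0],[0,0,0]],[[-0.8,-0.15,0],[0,0,0]],[[-0.8,-0.15,0],[0,0,0]],[[-0.8,-0.15,0],[0,0,0]],[[-0.4,-0.15,0],[0,0,0]]]'
python3 -m pendant '[[[0,0,0],[0,0,0]],[[0,0,0],[0,0,0]],[[0,0,0],[0,0,0]]]'
python3 -c "
from h import *
s=snap('wrist'); save(s,'w7.png'); np.savez('w7.npz',**s)
plan([.454,-.1712,.05])
P=manip.read_state()['tcp_pos'];z=P[2]+.0201+.019
fit(s,P[:2],z,.031,.004,.003);rfit(s,P[:2],z,.031,.004,.003)
C=cloud(s).reshape(-1,3);q=C[(np.hypot(*(C[:,:2]-P[:2]).T)<.022)&(abs(C[:,2]-z)<.01)]; A=np.c_[q[:,:2]-P[:2],np.ones(len(q))]; print('plane',np.linalg.lstsq(A,q[:,2],rcond=None)[0].round(4),z.round(4))
rfit(s,(.4525,-.172),.038,.029,.003)"
```

```text
time: 25.7
tcp_pos: [0.5687, 0.4261, 0.1219]
ee_rot: [0.707, 0.707, 0.002, 0.0]
force: [-0.2, 0.7, -1.0]
gripper_width: 0.06
finger_force: 43.6
time: 27.37
tcp_pos: [0.4513, -0.1755, 0.1168]
ee_rot: [0.709, 0.705, -0.001, -0.001]
force: [0.2, -0.4, -1.3]
gripper_width: 0.0599
finger_force: 43.6
time: 27.62
tcp_pos: [0.4531, -0.17, 0.1174]
ee_rot: [0.707, 0.707, 0.0, -0.001]
force: [-0.2, 0.3, -1.3]
gripper_width: 0.0597
finger_force: 43.6
t 27.67 tcp [ 0.4534 -0.1695  0.1175] shift [-0.04  0.02  1.69] turn [-0.   -0.01  0.01] F [ 0.6 -0.2 -0.8] w 0.0599 ff 43.6 q [ 0.92  0.21 -0.7   1.85  0.15  1.14  0.17]
n 10706 mid [ 0.4533 -0.1708] half [0.0323 0.0312] circ [ 0.4534 -0.1695] z 0.1563
rfit [ 0.4514 -0.1704] n 10706 edge 48
plane [-0.0082 -0.0003  0.1564] 0.1566
rfit [ 0.4515 -0.172 ] n 663 edge 28
```

View pics/w7.png

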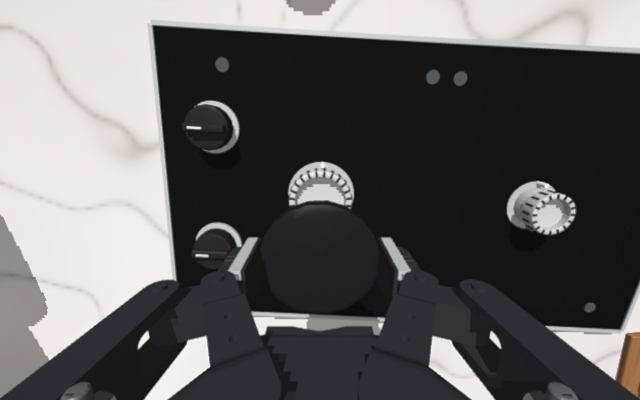

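The large cap is held level over the seated crown (cap wrist (320,257), crown (321,190)). Lowering.

```bash
python3 -m pendant '[[[-0.04,0.01,0.3],[0,0,0]],[[0,0,0.6],[0,0,0]],[[0,0,0.6],[0,0,0]],[[0,0,0.5],[0,0,0]],[[0,0,0.2],[0,0,0]],[[0,0,0.1],[0,0,0]],[[0,0,0],[0,0,0]],[[0,0,0],[0,0,0]]]'
python3 -c "
from h import *
plan([.454,-.1712,.0089])"
```

```text
time: 28.33
tcp_pos: [0.4545, -0.1723, 0.0267]
ee_rot: [0.707, 0.707, 0.0, 0.0]
force: [0.5, -0.5, -1.4]
gripper_width: 0.0598
finger_force: 43.6
t 28.33 tcp [ 0.4545 -0.1723  0.0267] shift [ 0.03 -0.01  0.44] turn [ 0.01  0.   -0.  ] F [ 0.5 -0.5 -1.4] w 0.0598 ff 43.6 q [ 0.87  0.34 -0.66  1.94  0.25  0.95  0.09]
```

```bash
python3 -m pendant '[[[0.03,-0.01,0.1],[0,0,0]],[[0,0,0.1],[0,0,0]],[[0,0,0.1],[0,0,0]],[[0,0,0.07],[0,0,0]],[[0,0,0.05],[0,0,0]],[[0,0,0.03],[0,0,0]],[[0,0,0],[0,0,0]],[[0,0,0],[0,0,0]]]'
python3 -c "
from h import *
plan([.454,-.1712,.0089])"
```

```text
time: 29.0
tcp_pos: [0.4534, -0.1715, 0.0088]
ee_rot: [0.707, 0.707, -0.0, 0.0]
force: [-5.7, 1.5, 11.2]
gripper_width: 0.0601
finger_force: 44.6
t 29.0 tcp [ 0.4534 -0.1715  0.0088] shift [ 0.01  0.02 -0.  ] turn [-0.    0.01 -0.01] F [-5.7  1.5 11.2] w 0.0601 ff 44.6 q [ 0.86  0.36 -0.65  1.95  0.28  0.91  0.06]
```

```bash
python3 -m pendant '[[[0,0,0],[0,0,0]],[[0,0,0],[0,0,0]],[[0,0,0],[0,0,0]],[[0,0,0],[0,0,0]],[[0,0,0],[0,0,0]],[[0,0,0],[0,0,0]],[[0,0,-0.2],[0,0,0]],[[0,0,-0.5],[0,0,0]],[[0,0,-0.7],[0,0,0]],[[0,0,-0.7],[0,0,0]],[[0,0,-0.5],[0,0,0]],[[0,0,-0.2],[0,0,0]],[[0,0,0],[0,0,0]],[[0,0,0],[0,0,0]]]' 0
python3 -c "
from h import *
s=snap('wrist');np.savez('w8.npz',**s)
fit(s,(.452,-.172),.048,.031,.003);rfit(s,(.452,-.172),.047,.031,.003)
C=cloud(s).reshape(-1,3);q=C[(np.hypot(*(C[:,:2]-(.452,-.172)).T)<.022)&(abs(C[:,2]-.048)<.01)]; A=np.c_[q[:,:2]-(.452,-.172),np.ones(len(q))]; print('plane',np.linalg.lstsq(A,q[:,2],rcond=None)[0].round(4))
plan([.633,.297,.12])"
```

```text
time: 30.17
tcp_pos: [0.4532, -0.1715, 0.1197]
ee_rot: [0.707, 0.707, -0.0, 0.0]
force: [0.4, 0.2, 0.1]
gripper_width: 0.085
finger_force: 0.0
n 3571 mid [ 0.4514 -0.1718] half [0.0305 0.0303] circ [ 0.4512 -0.1719] z 0.0477
rfit [ 0.4512 -0.1718] n 3592 edge 48
plane [-0.0025 -0.0045  0.0479]
t 30.22 tcp [ 0.4526 -0.1712  0.119 ] shift [11.71  4.5  -0.03] turn [-0.01 -0.   -0.01] F [-0.5 -0.7  0.5] w 0.0853 ff 0.0 q [ 0.92  0.21 -0.7   1.84  0.15  1.14  0.17]
```

```bash
python3 -m pendant '[[[0.3,0.1,0],[0,0,0]],[[0.6,0.3,0],[0,0,0]],[[0.8,0.3,0],[0,0,0]],[[0.8,0.3,0],[0,0,0]],[[0.8,0.3,0],[0,0,0]],[[0.8,0.3,0],[0,0,0]],[[0.8,0.3,0],[0,0,0]],[[0.8,0.3,0],[0,0,0]],[[0.8,0.3,0],[0,0,0]],[[0.8,0.3,0],[0,0,0]],[[0.8,0.3,0],[0,0,0]],[[0.8,0.3,0],[0,0,0]],[[0.8,0.3,0],[0,0,0]],[[0.8,0.3,0],[0,0,0]],[[0.8,0.3,0],[0,0,0]],[[0.4,0.2,0],[0,0,0]],[[0,0,0],[0,0,0]],[[0,0,0],[0,0,0]],[[0,0,0],[0,0,0]]]' 0.15
python3 -c "
from h import *
s=snap('wrist')
fit(s,(.631,.297),.019,.023);rfit(s,(.631,.297),.017,.023)
T=dict(np.load('top0.npz'))
C=cloud(T).reshape(-1,3);q=C[(C[:,0]>.66)&(C[:,0]<.8)&(abs(C[:,1]-.297)<.05)&(C[:,2]>.01)];print('grate',q[:,0].min(),np.percentile(q[:,2],[50,95]),q[q[:,0].argsort()][:4])
plan([.633,.297,-.016])"
```

```text
time: 31.8
tcp_pos: [0.6332, 0.2954, 0.1182]
ee_rot: [0.707, 0.707, -0.001, -0.0]
force: [0.5, -0.1, 0.4]
gripper_width: 0.0725
finger_force: 0.0
n 1634 mid [0.6302 0.2972] half [0.0227 0.0226] circ [0.6303 0.2969] z 0.0186
rfit [0.6301 0.297 ] n 1647 edge 48
grate 0.6680600022193814 [0.05600215 0.0637822 ] [[0.66806    0.31674701 0.01001962]
 [0.71696796 0.34462201 0.05295071]
 [0.71725515 0.34667016 0.06131036]
 [0.71752317 0.34201862 0.05105628]]
t 31.85 tcp [0.6336 0.2948 0.1188] shift [ 0.06 -0.01  3.37] turn [-0.01  0.01 -0.02] F [-0.1 -0.6 -0.4] w 0.0727 ff 0.0 q [-0.05  0.71 -0.74  1.23  0.46  1.38 -0.75]
```

```bash
python3 -m pendant '[[[0.06,-0.02,0.3],[0,0,0]],[[0,0,0.6],[0,0,0]],[[0,0,0.6],[0,0,0]],[[0,0,0.6],[0,0,0]],[[0,0,0.5],[0,0,0]],[[0,0,0.3],[0,0,0]],[[0,0,0.2],[0,0,0]],[[0,0,0],[0,0,0]],[[0,0,0],[0,0,0]]]' 0.25
python3 -c "
from h import *
plan([.6327,.297,-.0185])"
```

```text
time: 32.6
tcp_pos: [0.6332, 0.2988, -0.0035]
ee_rot: [0.708, 0.707, 0.0, 0.0]
force: [0.0, 0.2, 0.5]
gripper_width: 0.064
finger_force: 0.0
t 32.6 tcp [ 0.6332  0.2988 -0.0035] shift [-0.04 -0.01  0.38] turn [ 0.   -0.   -0.01] F [0.  0.2 0.5] w 0.064 ff 0.0 q [-0.06  0.81 -0.7   1.34  0.53  1.17 -0.81]
```

```bash
python3 -m pendant '[[[-0.04,-0.01,0.1],[0,0,0]],[[0,0,0.12],[0,0,0]],[[0,0,0.1],[0,0,0]],[[0,0,0.06],[0,0,0]],[[0,0,0],[0,0,0]]]'
python3 -m pendant '[[[0,0,0],[0,0,0]],[[0,0,0],[0,0,0]],[[0,0,0],[0,0,0]],[[0,0,0],[0,0,0]],[[0,0,0],[0,0,0]],[[0,0,0],[0,0,0]],[[0,0,0],[0,0,0]]]' 1 40
python3 -c "
from h import *
plan([.6685,-.183,-.0185])"
```

```text
time: 33.02
tcp_pos: [0.6322, 0.2971, -0.0198]
ee_rot: [0.707, 0.707, -0.0, -0.0]
force: [0.9, -0.2, -0.3]
gripper_width: 0.0642
finger_force: 0.0
time: 33.6
tcp_pos: [0.6328, 0.2976, -0.0186]
ee_rot: [0.707, 0.707, 0.0, 0.0]
force: [-0.4, -0.2, 4.4]
gripper_width: 0.0437
finger_force: 41.1
t 33.6 tcp [ 0.6328  0.2976 -0.0186] shift [-1.202e+01  9.000e-01 -1.000e-02] turn [ 0.01 -0.01 -0.01] F [-0.4 -0.2  4.4] w 0.0437 ff 41.1 q [-0.06  0.83 -0.69  1.35  0.54  1.15 -0.81]
```

```bash
python3 -m pendant '[[[0,0,-0.1],[0,0,0]],[[0,0,-0.3],[0,0,0]],[[0,0,-0.7],[0,0,0]],[[0,0,-0.7],[0,0,0]],[[0,0,-0.7],[0,0,0]],[[0,0,-0.6],[0,0,0]],[[0,0,-0.3],[0,0,0]],[[0,0,-0.1],[0,0,0]]]'
python3 -m pendant '[[[-0.3,0,0],[0,0,0]],[[-0.6,0.06,0],[0,0,0]],[[-0.8,0.06,0],[0,0,0]],[[-0.8,0.06,0],[0,0,0]],[[-0.8,0.06,0],[0,0,0]],[[-0.8,0.06,0],[0,0,0]],[[-0.8,0.06,0],[0,0,0]],[[-0.8,0.06,0],[0,0,0]],[[-0.8,0.06,0],[0,0,0]],[[-0.8,0.06,0],[0,0,0]],[[-0.8,0.06,0],[0,0,0]],[[-0.8,0.06,0],[0,0,0]],[[-0.8,0.06,0],[0,0,0]],[[-0.8,0.06,0],[0,0,0]],[[-0.8,0.06,0],[0,0,0]],[[-0.7,0.04,0],[0,0,0]],[[0,0,0],[0,0,0]],[[0,0,0],[0,0,0]],[[0,0,0],[0,0,0]]]'
python3 -c "
from h import *
s=snap('wrist'); save(s,'w9.png'); np.savez('w9.npz',**s)
plan([.668,-.183,.0104])
P=manip.read_state()['tcp_pos'];z=P[2]+.0186+.019
rfit(s,P[:2],z,.023,.004,.003)
C=cloud(s).reshape(-1,3);q=C[(np.hypot(*(C[:,:2]-P[:2]).T)<.015)&(abs(C[:,2]-z)<.01)]; A=np.c_[q[:,:2]-P[:2],np.ones(len(q))]; print('plane',np.linalg.lstsq(A,q[:,2],rcond=None)[0].round(4),z.round(4))
rfit(s,(.666,-.1838),.038,.02,.003)"
```

```text
time: 34.27
tcp_pos: [0.6335, 0.2981, 0.1242]
ee_rot: [0.707, 0.707, 0.002, 0.001]
force: [0.3, 0.4, -1.2]
gripper_width: 0.0441
finger_force: 41.0
time: 35.85
tcp_pos: [0.666, -0.1827, 0.1188]
ee_rot: [0.708, 0.707, -0.001, -0.002]
force: [-0.9, 1.4, -0.6]
gripper_width: 0.0441
finger_force: 41.0
t 35.9 tcp [ 0.6665 -0.1815  0.1194] shift [-0.04  0.04  2.72] turn [-0.02 -0.01  0.  ] F [ 0.   0.2 -0.2] w 0.0436 ff 41.0 q [ 0.64  0.67 -0.69  1.26  0.42  1.36 -0.03]
rfit [ 0.6646 -0.1834] n 5796 edge 48
plane [-0.0036  0.0013  0.1563] 0.157
rfit [ 0.6658 -0.1835] n 531 edge 43
```

View pics/w9.png

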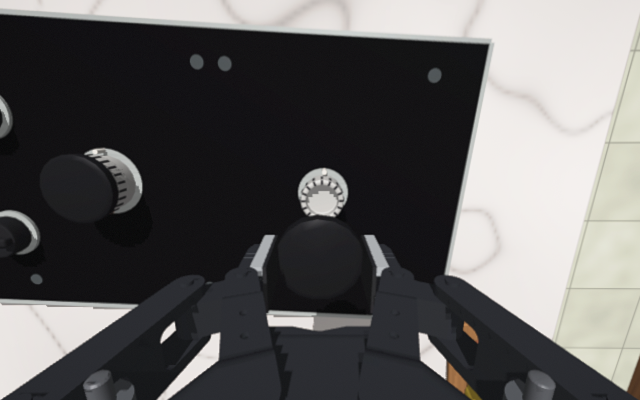

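The small cap is held level (wrist (320,258)) just in front of the small crown (322,192). The large cap sits on its crown at left. Lowering.

```bash
python3 -m pendant '[[[0,0.03,0.3],[0,0,0]],[[0,0,0.6],[0,0,0]],[[0,0,0.6],[0,0,0]],[[0,0,0.5],[0,0,0]],[[0,0,0.2],[0,0,0]],[[0,0,0.1],[0,0,0]],[[0,0,0],[0,0,0]],[[0,0,0],[0,0,0]]]'
python3 -c "
from h import *
plan([.668,-.182,.0104])"
```

```text
time: 36.57
tcp_pos: [0.6693, -0.1822, 0.0298]
ee_rot: [0.707, 0.707, 0.001, 0.001]
force: [0.2, 0.6, -0.9]
gripper_width: 0.0436
finger_force: 40.9
t 36.57 tcp [ 0.6693 -0.1822  0.0298] shift [ 0.01 -0.03  0.49] turn [ 0.01 -0.   -0.  ] F [ 0.2  0.6 -0.9] w 0.0436 ff 40.9 q [ 0.63  0.75 -0.66  1.34  0.47  1.2  -0.07]
```

```bash
python3 -m pendant '[[[0.01,-0.03,0.1],[0,0,0]],[[0,0,0.1],[0,0,0]],[[0,0,0.1],[0,0,0]],[[0,0,0.08],[0,0,0]],[[0,0,0.06],[0,0,0]],[[0,0,0.04],[0,0,0]],[[0,0,0],[0,0,0]],[[0,0,0],[0,0,0]]]'
python3 -c "
from h import *
plan([.668,-.182,.0104])"
```

```text
time: 37.23
tcp_pos: [0.6674, -0.1824, 0.0103]
ee_rot: [0.707, 0.707, -0.0, 0.0]
force: [-3.5, 0.7, 4.3]
gripper_width: 0.0438
finger_force: 41.4
t 37.23 tcp [ 0.6674 -0.1824  0.0103] shift [ 0.01  0.02 -0.  ] turn [ 0.    0.   -0.01] F [-3.5  0.7  4.3] w 0.0438 ff 41.4 q [ 0.63  0.77 -0.65  1.36  0.48  1.17 -0.07]
```

```bash
python3 -m pendant '[[[0,0,0],[0,0,0]],[[0,0,0],[0,0,0]],[[0,0,0],[0,0,0]],[[0,0,0],[0,0,0]],[[0,0,0],[0,0,0]],[[0,0,0],[0,0,0]],[[0,0,-0.2],[0,0,0]],[[0,0,-0.5],[0,0,0]],[[0,0,-0.7],[0,0,0]],[[0,0,-0.7],[0,0,0]],[[0,0,-0.7],[0,0,0]],[[0,0,-0.2],[0,0,0]],[[0,0,0],[0,0,0]],[[0,0,0],[0,0,0]]]' 0
python3 -c "
from h import *
s=snap('wrist'); save(s,'w10.png')
C=cloud(s).reshape(-1,3)
for c,r in (((.666,-.1838),.023),((.452,-.172),.031)):
  rfit(s,c,.047,r,.003)
  q=C[(np.hypot(*(C[:,:2]-c).T)<r*.7)&(abs(C[:,2]-.048)<.01)]; A=np.c_[q[:,:2]-c,np.ones(len(q))]; print('plane',np.linalg.lstsq(A,q[:,2],rcond=None)[0].round(4))
T=snap('top')
for n,c,z,r in(('cup',(.526,.2005),.059,.031),('ram',(.652,.185),.042,.036),('lid',(.396,.303),.02,.029),('spice',(.392,.197),.074,.021)): print(n); fit(T,c,z,r)
plan([.668,-.183,.0104])"
```

```text
time: 38.4
tcp_pos: [0.6675, -0.1824, 0.1299]
ee_rot: [0.707, 0.707, 0.0, 0.0]
force: [0.1, -1.0, -0.6]
gripper_width: 0.0852
finger_force: 0.0
rfit [ 0.6651 -0.1829] n 1824 edge 48
plane [-0.0001  0.001   0.0479]
rfit [ 0.4522 -0.1717] n 3605 edge 48
plane [-0.001   0.0017  0.0481]
cup
n 112 mid [0.5263 0.2021] half [0.0299 0.0297] circ [0.526  0.2023] z 0.059
ram
n 125 mid [0.6522 0.1865] half [0.0357 0.0347] circ [0.6522 0.1864] z 0.0418
lid
n 313 mid [0.3965 0.3037] half [0.0274 0.0275] circ [0.396  0.3045] z 0.0201
spice
n 164 mid [0.3922 0.1972] half [0.0169 0.0184] circ [0.3923 0.1967] z 0.074
t 38.5 tcp [ 0.6664 -0.1824  0.1278] shift [-0.02  0.05  2.94] turn [-0.02 -0.   -0.01] F [ 0.5 -0.  -0.5] w 0.0854 ff 0.0 q [ 0.64  0.67 -0.69  1.24  0.42  1.37 -0.03]
```

View pics/w10.png

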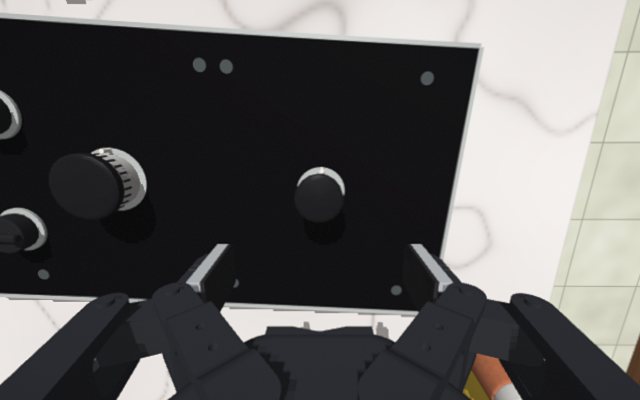

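Both caps sit level, with tops at z = 0.048 as designed (small (320,197), large (87,185)). The four distractors haven't moved and the gripper is clear, so I'm handing in.

```bash
python3 -c "
from station import manip
print(manip.hand_in())"
```

```text
the job is handed in; nothing more can be done
None
```

I put the hob back together and handed the job in at about 38.5 s: both crowns and both caps measured level and fully seated, and the cup, ramekin, lid and spice jar had not moved; the hand-in returned no verdict.

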